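# Turn the blue canister lid to its pin and press it home

### The arm

A 6-joint arm with a two-finger parallel gripper is mounted at the origin on the work surface. World frame = base frame: x ahead of the robot, y to its left, z up, the work surface at z = 0. Lengths are in m, angles in degrees, forces in N, time in s.
With the tool pointing down it reaches from about 0.275 to 0.775 m from the base axis. Payload 14.6 kg.
Tool frame: the origin (TCP) lies at the very end of the fingers, on their centre line; the grasp point (between the pads) lies ctrl.grip_depth behind it (ctrl.grip_depth is the distance from the TCP to the grasp point, in m); z points along the fingers, y is the line along which they close (so a half turn about z gives the same grasp; the last joint's range is limited). The gripper opens to 85 mm and grips with 20 to 120 N. Pads are 22 mm wide; open, the fingers measure 114 mm over their backs; the gripper's body (76 mm by 85 mm) begins 54 mm behind the grasp point. The pads swing forward as they close: fully open they stand 13 mm farther back than shut.
Start: joints at [62.206, 15.075, -2.767, 72.158, 0, 81.102], TCP at [0.17, 0.497, 0.231] pointing down, gripper open.
Joint ranges: [-151.79, 151.79], [-50.71, 97.33], [-67.44, 78.34], [-121.81, 120.89], [-77.56, 73.72], [-180, 180]. Speed limits (degrees/s): [108.29, 108.29, 147.25, 159.86, 180, 180].

### API

Orientations are given as a 3x3 rotation matrix whose columns are the frame's x, y, z axes.
In Python, from station import ctrl, eyes gives the robot as it stands.
- The arm moves only by the shell command python3 -m creep 'ROWS'. ROWS is JSON, one flat list of numbers, 7 for each row, row after row: the turn, a rotation vector about the tool's x, y, z in rad, then the shift along the tool's x, y, z in mm, then the finger opening in mm, from 0 to 85.4. In form: [rx, ry, rz, tx, ty, tz, gripper, rx, ry, rz, tx, ty, tz, gripper, ...]. A call has 1 to 8 rows; each row shifts and turns the commanded pose from where the row before left it, along the tool's axes as they then stand; what a row does not reach is not made up. A row lasts 1/8 s, in which the tool goes at most 62.5 mm and 10.7 degrees, less where a joint would pass 70% of its speed; a pose out of reach is approached as far as the arm can. A call with a gripper value outside its range is refused whole. The fingers move at their own pace and stop on an object; the grip force is fixed at half the most. Time passes only in rows, so rows that do not move let the fingers close. It gives the time, the measured TCP pose, the force, the opening and the grip force at its end, in the units of the state.
- ctrl.get_state(): the state, without advancing time (a new reading comes with each control period).
- eyes.get_image(name): name is "scene" or "top"; returns a dict with "color" (384x512x3 uint8, red, green, blue), "z_map" (384x512 float32, m along the optical axis (not along the pixel's ray), 0 where there is no reading), "intrinsics" (3x3 intrinsics, pixels), "pose" (4x4, takes a point from camera to world coordinates). Camera axes: x right, y up, looking along -z (the intrinsics and any distortion apply to the point x, -y, -z); pixel columns grow to the right and rows downward; lengths in m; the calibration is good to about 2 mm. A picture is of the moment at which its call begins.
- ctrl.sign_off(): hands the job in; it is judged then, once.
The state is a dict: "time_s": time; "qpos": joint angles; "qvel": joint speeds; "joint_efforts": joint torques, N m; "eef_pos": TCP position; "tcp_rot": TCP orientation; "force": force on the tool from outside, world axes, zero at the start; "ft_torque": the same for the moment, N m; "finger_gap": opening from 0.0 (shut) to 1.0 (fully open); "finger_force": force on a finger pad.
Only numpy, scipy, OpenCV 4.12 (cv2) and the standard library are available. Lean on these libraries where they do the work, as an engineer would, in place of code of your own. Each camera call takes 0.05 s, during which the arm holds its last target. There are 200 camera calls.

### The job

The blue lid on the aluminium canister is sitting high because its notch does not face the red pin. Push its raised white rib round with a fingertip, either way, until the notch stands over the pin, then press the lid down with a fingertip until it is fully home on the canister, and take the hand away. Do not lift the lid, do not force it down on the pin, and leave the bowls, tumbler, jar and spoon where they are.

Things in the scene. Friction and masses are not known exactly. Their poses are not given: they have to be found in the camera images.
- lid_centre (a point): Blue plastic lid, a flat disc 136 mm across, 8 mm thick, level on a round aluminium canister 146 mm across that is fixed to the ledge. This point is the centre of its flat top face, on the vertical axis it turns about: 99 mm above the ledge at the start, 92 mm when home. Its x axis points to the notch. A light blue spot 36 mm across marks it; the face is bare within 23 mm of it.
- notch (a point): The notch in the lid's rim: 15 mm wide, open at the edge and 14 mm deep towards the centre, with straight radial sides, right through the lid. This point is on the notch's middle line, 62 mm from the lid's axis, level with the lid's top face. A yellow stripe painted on the lid points to it from the centre.
- rib (a point): Raised white rib on the lid, to push against: straight and radial, opposite the notch, 12 mm wide, 14 mm high above the lid's face, reaching from 24 to 60 mm from the axis. This point is the middle of its top, 42 mm from the axis.
- pin (a point): Red upright pin, 8 mm square, fixed on the canister's rim 62 mm from the lid's axis, under the lid's rim. This point is the middle of its top, 1 mm below the unpressed lid. A flat red ear 12 mm wide carries it and sticks out radially 22 mm beyond the lid's edge, to be seen from above. The lid goes down only with the notch over the pin (within about 3.5 mm sideways).
- lid (a joint): Turn of the lid in rad, counter-clockwise from above, any number of turns either way: at 0 or any multiple of 2 pi the notch is exactly over the pin. The lid stays at whatever angle it is left; about 0.05 N m (1 N or so at the rib) turns it.
- seat (a joint): How far the lid has been pressed down, in m: 0 as it starts, 0.007 fully home (hard stop), negative if it is lifted. A tight seal holds it at whatever height it is left: about 6 N moves it, and it does not spring back.
- bowl_a_rim (a point): Small steel bowl, 84 mm across, 36 mm high, loose: a bystander. This point is the centre of its mouth.
- bowl_b_rim (a point): A second, like steel bowl: a bystander. This point is the centre of its mouth.
- tumbler_rim (a point): Steel tumbler, 68 mm across, 95 mm high, loose: a bystander. This point is the centre of its mouth.
- pickle_jar: Amber glass jar with a yellow cap, 64 mm across, 100 mm high, loose: a bystander. Origin at the centre of its underside.
- spoon_grip (a point): Steel spoon lying on the ledge: a bystander. This point is on its handle.
Mind the look-alikes: they are no part of the job. There is more than one size of the part that bears lid_centre; the job needs the middle-sized.

How it is judged (in metres and radians):
On the way, in this order (a step that is already met when the one before it is completed fails the run):
1. the notch is brought over the pin (horizontal distance between notch and pin below 0.0055 m).
2. the lid is pressed fully down over the pin (value of joint seat above 0.0055 m and horizontal distance between notch and pin below 0.0055 m), for 0.2 s.
At the end, for the whole second after the job is handed in: The lid is pressed down at least 5.5 of its 7 mm, with the middle of its notch within 5.5 mm of the pin, and at rest; every bystander within 30 mm of where it started (all of step 2 and velocity of joint seat below 0.005 m/s and distance of each of bowl_a_rim, bowl_b_rim, tumbler_rim, pickle_jar, spoon_grip from where it was at the start of the episode below 0.03 m); the robot touches nothing.
It fails at once if the lid is lifted more than 4 mm off the canister (value of joint seat below -0.004 m).
It fails at once if the lid is forced down on the pin or against it with more than 40 N (contact force between lid and canister above 40 N).
It fails at once if a bowl, the tumbler, the jar or the spoon is moved more than 30 mm (distance of any of bowl_a_rim, bowl_b_rim, tumbler_rim, pickle_jar, spoon_grip from where it was at the start of the episode above 0.03 m).
It also fails if it takes over 45 s, if anything falls off the work surface, if the arm or the gripper's body presses on something with over 40 N, if the wrist force passes 120 N, or if a joint passes its speed limit or range.

## Working session

There is one attempt and no reset: what is moved stays moved. The work goes in short steps, Python scripts to look and compute and a shell command to move; the robot and the scene stay as the last step left them, time stands still between calls to the robot, and variables do not carry over. Pictures are saved under pics/ and viewed, at most 10 in all, crops included, and the job is handed in when it is done.

```bash
mkdir -p pics && ls && python3 - <<'E'
from station import ctrl, eyes
import cv2,numpy as np
for n in("top","scene"):
    i=eyes.get_image(n); cv2.imwrite(f"pics/{n}0.png",i["color"][...,::-1]); np.savez(f"{n}0.npz",**i)
    print(n,i["intrinsics"],i["pose"], [k for k in i])
s=ctrl.get_state(); print(s["eef_pos"],s["tcp_rot"],s["force"],s["finger_gap"],s["time_s"],ctrl.grip_depth)
E
```

```text
pics
top [[414.24904745   0.         252.68298226]
 [  0.         414.24904745 196.82942533]
 [  0.           0.           1.        ]] [[-0.01522047  0.99798893 -0.06153399  0.38147188]
 [-0.99988222 -0.01507027  0.00290426  0.04068455]
 [ 0.00197108  0.06157094  0.99810076  1.37335155]
 [ 0.          0.          0.          1.        ]] ['color', 'z_map', 'intrinsics', 'pose']
scene [[485.3851823    0.         251.3826139 ]
 [  0.         485.3851823  191.93869314]
 [  0.           0.           1.        ]] [[ 0.51935479 -0.67855137  0.51945995  1.11678175]
 [ 0.85446958  0.42112346 -0.30419858 -0.33163415]
 [-0.01234241  0.60184971  0.79851399  1.10282641]
 [ 0.          0.          0.          1.        ]] ['color', 'z_map', 'intrinsics', 'pose']
[0.16989654 0.496494   0.23088472] [[-9.46115601e-01  3.23828768e-01 -4.46253112e-04]
 [ 3.23829036e-01  9.46115268e-01 -8.09460630e-04]
 [ 1.60080244e-04 -9.10353045e-04 -9.99999573e-01]] [ 0.75620176  0.23933184 -0.06459363] 1.0019677726767484 0.1 0.0187
```

View pics/top0.png

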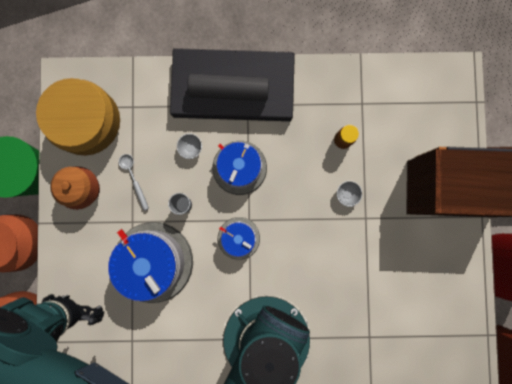

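View pics/scene0.png

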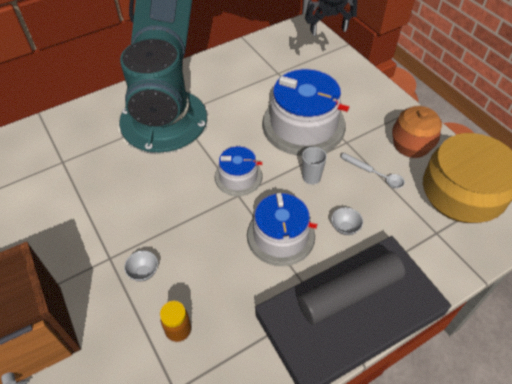

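Candidates in top: large lid (143,267), middle lid (239,166) and small lid (239,240). The middle-sized one at (239,166) fits the description; I'll check it in a close crop and measure it.

```bash
cat > h.py <<'E'
import numpy as np,cv2
def world(i,u,v,z=None):
    K,P=i["intrinsics"],i["pose"]
    u=np.asarray(u,float);v=np.asarray(v,float)
    r=np.stack([(u-K[0,2])/K[0,0],-(v-K[1,2])/K[1,1],-np.ones_like(u)],-1)@P[:3,:3].T
    if z is None: d=i["z_map"][v.astype(int),u.astype(int)]
    else: d=(z-P[2,3])/r[...,2]
    return P[:3,3]+r*d[...,None]
def masks(i,zlo=-1,c=None,R=.11):
    hsv=cv2.cvtColor(i["color"],cv2.COLOR_RGB2HSV).astype(int); H,S,V=hsv[...,0],hsv[...,1],hsv[...,2]
    vv,uu=np.mgrid[:384,:512]; W=world(i,uu,vv)
    near=(i["z_map"]>0)&(W[...,2]>.05)&(np.hypot(W[...,0]-c[0],W[...,1]-c[1])<R)
    m=dict(blue=(H>110)&(H<130)&(S>190),spot=(H>95)&(H<115)&(S>80)&(S<190)&(V>120),
      stripe=(H>8)&(H<35)&(S>100)&(V>100),white=(S<60)&(V>190),red=((H<6)|(H>172))&(S>150)&(V>90))
    return {k:x&near for k,x in m.items()},W
E
python3 - <<'E'
import numpy as np,cv2
from h import *
for n,box in(("top",(205,130,275,200)),("scene",(240,180,330,265))):
    i=dict(np.load(n+"0.npz"))
    if n=="top": c=world(i,np.array(239),np.array(164)); print("c",c)
    m,W=masks(i,c=c)
    for k,x in m.items():
        v,u=np.nonzero(x)
        if len(u):
            p=W[v,u]; q=world(i,u,v,{"white":.113}.get(k,.099))
            print(n,k,len(u),"px",u.mean().round(1),v.mean().round(1),"zmed",np.median(p[:,2]).round(4),"xy@z",q.mean(0).round(4),"ext",np.ptp(q,0).round(3))
    x0,y0,x1,y1=box
    cv2.imwrite(f"pics/{n}_crop.png",cv2.resize(i["color"][y0:y1,x0:x1,::-1],None,fx=6,fy=6,interpolation=cv2.INTER_CUBIC))
a=dict(np.load("top0.npz"))
for p in((239,240),(143,267),(188,147),(179,204),(138,190),(347,137),(348,195),(300,170),(210,185)):print(p,world(a,np.array(p[0]),np.array(p[1])).round(3))
E
```

```text
c [0.56276473 0.0778459  0.09737542]
top blue 1120 px 238.3 163.8 zmed 0.0988 xy@z [0.5634 0.0798 0.099 ] ext [0.128 0.13  0.   ]
top spot 278 px 239.2 162.9 zmed 0.0989 xy@z [0.5659 0.0771 0.099 ] ext [0.135 0.133 0.   ]
top white 25 px 235.2 170.3 zmed 0.1109 xy@z [0.5414 0.0894 0.113 ] ext [0.104 0.05  0.   ]
top red 12 px 220.5 146.0 zmed 0.0844 xy@z [0.6197 0.1345 0.099 ] ext [0.013 0.009 0.   ]
scene blue 78 px 281.9 214.4 zmed 0.0976 xy@z [0.563  0.0795 0.099 ] ext [0.131 0.131 0.   ]
scene spot 318 px 281.3 214.5 zmed 0.0981 xy@z [0.5631 0.0778 0.099 ] ext [0.139 0.136 0.   ]
scene stripe 7 px 284.3 227.0 zmed 0.099 xy@z [0.5984 0.0634 0.099 ] ext [0.016 0.008 0.   ]
scene white 195 px 282.3 235.1 zmed 0.0729 xy@z [0.6213 0.0417 0.113 ] ext [0.142 0.104 0.   ]
scene red 32 px 312.2 225.1 zmed 0.0825 xy@z [0.6299 0.1249 0.099 ] ext [0.017 0.016 0.   ]
(239, 240) [0.327 0.082 0.079]
(143, 267) [0.255 0.363 0.143]
(188, 147) [0.636 0.25  0.004]
(179, 204) [0.446 0.281 0.003]
(138, 190) [0.493 0.413 0.018]
(347, 137) [ 0.641 -0.258  0.104]
(348, 195) [ 0.467 -0.279  0.006]
(300, 170) [ 0.553 -0.122  0.002]
(210, 185) [ 0.508  0.178 -0.002]
```

View pics/top_crop.png

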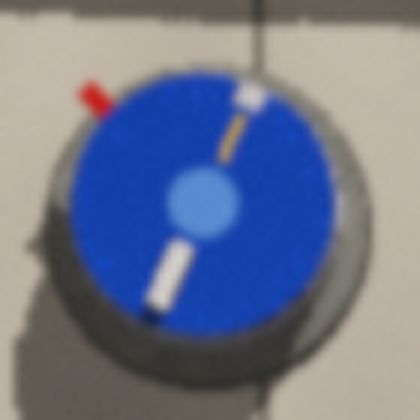

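The crop shows the middle lid. The spot is at (239,164), the ear at (221,146.5), the notch at (246.7,146.2) and the rib at (233.7,175.8). Next come the angles and centre.

```bash
cat >> h.py <<'E'
def lidfit(i,c=(.563,.078),z=.099):
    "lid centre from colour-disc edges, then angles of rib/stripe/ear about it"
    m,W=masks(i,c=c,R=.1)
    d=((m["blue"]|m["spot"]|m["stripe"])&(abs(W[...,2]-z)<.012)).astype(np.uint8)
    cs,_=cv2.findContours(d,cv2.RETR_EXTERNAL,cv2.CHAIN_APPROX_NONE)
    h=cv2.convexHull(max(cs,key=cv2.contourArea))[:,0]
    q=world(i,h[:,0],h[:,1],z)[:,:2]
    (x,y),(a,b),_=cv2.fitEllipse(q.astype(np.float32)*1000)
    return np.array([x,y])/1000,(a,b)
E
python3 - <<'E'
import numpy as np
from h import *
t=dict(np.load("top0.npz")); s=dict(np.load("scene0.npz"))
for i in(t,s): print(lidfit(i))
sp=world(t,np.array(238.8),np.array(164.),.099)[:2]; print("spot",sp)
pts={"rib":((233.7,175.8),.113),"notch":((246.7,146.2),.099),"stripe":((243.6,153.2),.099),"ear":((221.2,146.5),.0875)}
for k,((u,v),z) in pts.items():
    p=world(t,np.array(u-.5),np.array(v-.5),z)[:2]; d=p-world(t,np.array(238.3),np.array(163.5),.099)[:2]
    print(k,p.round(4),np.hypot(*d).round(4),np.degrees(np.arctan2(d[1],d[0])).round(1))
E
```

```text
(array([0.56470807, 0.07990916]), (135.359375, 135.4168701171875))
(array([0.56239386, 0.07923594]), (35.682228088378906, 58.18677520751953))
spot [0.56254316 0.0784179 ]
rib [0.526  0.0956] 0.0412 157.7
notch [0.6194 0.0547] 0.0608 -24.6
stripe [0.5976 0.0646] 0.0369 -24.6
ear [0.6218 0.1347] 0.0795 43.5
```

```bash
python3 - <<'E'
import cv2
i=cv2.imread("pics/scene0.png"); cv2.imwrite("pics/sc.png",cv2.resize(i[185:260,245:325],None,fx=7,fy=7,interpolation=cv2.INTER_CUBIC))
E
```

```text
(no output)
```

View pics/sc.png

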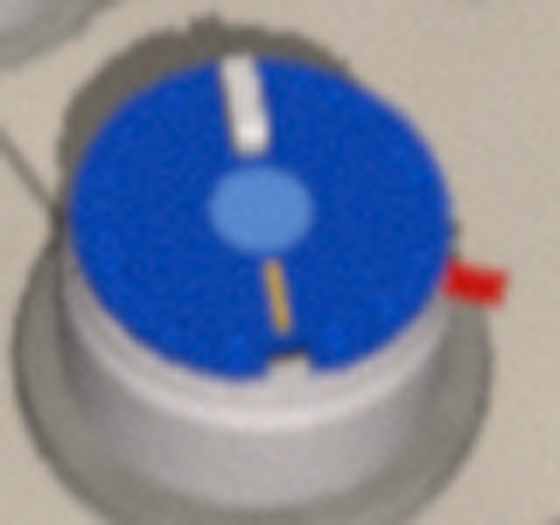

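```bash
python3 -m creep '[0,0,0,-35,-17.5,0,0, 0,0,0,-35,-17.5,0,0, 0,0,0,-35,-17.5,0,0, 0,0,0,-35,-17.5,0,0, 0,0,0,-35,-17.5,0,0, 0,0,0,-35,-17.5,0,0, 0,0,0,-35,-17.5,0,0, 0,0,0,-35,-17.5,0,0]'
cat >> h.py <<'E'
def go(tgt,yaw=None):
    from station import ctrl
    s=ctrl.get_state(); R=np.array(s["tcp_rot"]); p=np.array(s["eef_pos"])
    y=np.degrees(np.arctan2(R[1,0],R[0,0]))
    print("pos",p.round(4),"yaw",y.round(2),"F",np.round(s["force"],2),"gap",round(float(s["finger_gap"]),3),"t",s["time_s"])
    if yaw is not None: print("rz",np.radians((y-yaw+180)%360-180).round(3))
    print("tool mm",(R.T@(np.array(tgt)-p)*1000).round(1))
E
python3 -c "
from h import go
go([.5378,.1252,.16],157)"
```

```text
time_s: 1.1
eef_pos: [0.3903, 0.2725, 0.2311]
tcp_rot: [[-0.946, 0.324, -0.0], [0.324, 0.946, -0.0], [0.0, -0.0, -1.0]]
force: [0.3, 0.7, -0.3]
finger_gap: 0.002
finger_force: 0.0
pos [0.3903 0.2725 0.2311] yaw 161.1 F [ 0.25  0.75 -0.35] gap 0.002 t 1.1
rz 0.072
tool mm [-187.3  -91.6   71.1]
```

```bash
python3 -m creep '[0,0,0,-37.5,-18.3,0,0, 0,0,0,-37.5,-18.3,14,0, 0,0,0,-37.5,-18.3,14,0, 0,0,0,-37.5,-18.3,14,0, 0,0,0,-37.3,-18.4,14,0, 0,0,0.072,0,0,15,0, 0,0,0,0,0,0,0, 0,0,0,0,0,0,0]'
python3 - <<'E'
from h import *
from station import eyes
go([.5378,.1252,.104],157)
i=eyes.get_image("scene"); cv2.imwrite("pics/sc1.png",cv2.resize(i["color"][130:280,220:370,::-1],None,fx=4,fy=4,interpolation=cv2.INTER_CUBIC))
E
```

```text
time_s: 2.1
eef_pos: [0.537, 0.1266, 0.1608]
tcp_rot: [[-0.921, 0.389, 0.0], [0.389, 0.921, 0.0], [-0.0, 0.0, -1.0]]
force: [-1.2, 1.4, -0.3]
finger_gap: 0.001
finger_force: 0.0
pos [0.537  0.1266 0.1608] yaw 157.09 F [-1.21  1.36 -0.28] gap 0.001 t 2.1
rz 0.002
tool mm [-1.3 -1.  56.8]
```

View pics/sc1.png

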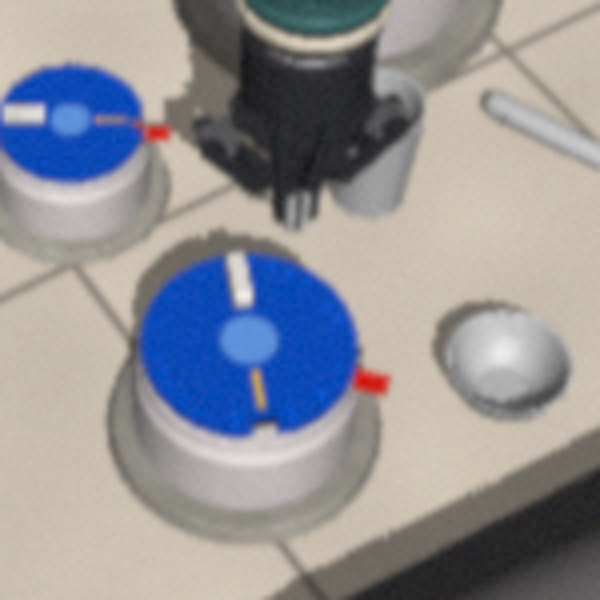

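The closed fingertip, at crop (296,220), hangs behind and above the lid on the +y side of the rib at (240,280). Its way down is clear, so I'll lower it to just above the face.

```bash
python3 -m creep '[0,0,0,0,0,20,0, 0,0,0,0,0,20,0, 0,0,0,0,0,10,0, 0,0,0,0,0,5,0, 0,0,0,0,0,0,0]'
python3 -c "
from h import go
go([.5378,.1252,.104],157)"
```

```text
time_s: 2.78
eef_pos: [0.5373, 0.1264, 0.1056]
tcp_rot: [[-0.92, 0.391, 0.0], [0.391, 0.92, 0.0], [-0.0, 0.0, -1.0]]
force: [-0.5, -0.8, 0.2]
finger_gap: -0.001
finger_force: 0.0
pos [0.5373 0.1264 0.1056] yaw 157.0 F [-0.55 -0.79  0.2 ] gap -0.001 t 2.775
rz -0.0
tool mm [-0.9 -0.9  1.6]
```

```bash
python3 -m creep '[0,0,0,0,-6,0,0, 0,0,0,0,-6,0,0, 0,0,-0.14,2.5,-6.2,0,0, 0,0,-0.14,2.5,-6.2,0,0, 0,0,-0.14,2.5,-6.2,0,0, 0,0,-0.14,2.5,-6.2,0,0, 0,0,-0.14,2.5,-6.2,0,0, 0,0,0,0,0,0,0]'
python3 - <<'E'
from h import *
from station import eyes
go([.564,.0793,.104],197)
out=[]
for n,(x,y) in(("scene",(235,175)),("top",(200,125))):
    i=eyes.get_image(n); out.append(cv2.resize(i["color"][y:y+85,x:x+85,::-1],None,fx=4.7,fy=4.7,interpolation=cv2.INTER_CUBIC))
cv2.imwrite("pics/b2.png",np.hstack(out))
E
```

```text
time_s: 3.78
eef_pos: [0.5166, 0.086, 0.1056]
tcp_rot: [[-0.956, -0.292, 0.0], [-0.292, 0.956, -0.0], [-0.0, -0.0, -1.0]]
force: [0.3, 0.4, 0.7]
finger_gap: -0.0
finger_force: 0.0
pos [0.5166 0.086  0.1056] yaw -163.0 F [0.33 0.36 0.74] gap -0.0 t 3.775
rz -0.0
tool mm [-43.4 -20.3   1.6]
```

View pics/b2.png

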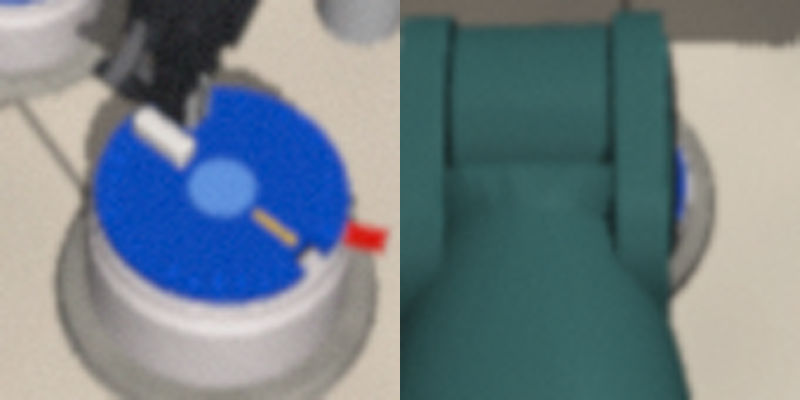

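The rib has been pushed to crop (165,137). The stripe runs at (275,227), the notch is at about (307,250), and the red ear at (365,237) is still some 25° further on. The top view is hidden by the arm.

```bash
cat >> h.py <<'E'
def ang(i,z=.099,c=(.564,.0793)):
    "stripe & ear angle in scene image by colour, ring-limited, centre from spot"
    hsv=cv2.cvtColor(i["color"],cv2.COLOR_RGB2HSV).astype(int); H,S,V=hsv[...,0],hsv[...,1],hsv[...,2]
    vv,uu=np.mgrid[:384,:512]; q=world(i,uu,vv,z)[...,:2]; r=np.hypot(*np.moveaxis(q-c,-1,0))
    sp=(H>100)&(H<113)&(S<185)&(S>90)&(r<.021); c2=q[sp].mean(0)
    st=(i["color"][...,0].astype(int)-i["color"][...,2]>0)&(r>.019)&(r<.047)
    qe=world(i,uu,vv,.086)[...,:2]; re=np.hypot(*np.moveaxis(qe-c,-1,0)); ear=((H<6)|(H>172))&(S>150)&(re>.068)&(re<.1)
    A=lambda m,q:np.degrees(np.arctan2(*(q[m].mean(0)-c2)[::-1]))
    w=world(i,uu,vv)[ear][:,2]
    print("c",c2.round(4),sp.sum(),"stripe",A(st,q).round(1),st.sum(),"r",np.hypot(*(q[st].mean(0)-c2)).round(4),"ear",A(ear,qe).round(1),ear.sum(),"r",np.hypot(*(qe[ear].mean(0)-c2)).round(4),"earz",np.median(w).round(4))
E
python3 - <<'E'
from h import *
from station import eyes
for n in("scene","top"): ang(dict(np.load(n+"0.npz")))
i=eyes.get_image("scene"); ang(i)
for u,v in((300.3,228.2),(293.5,223.3)):
    d=world(i,np.array(u-.5),np.array(v-.5),.099)[:2]-[.564,.0793]; print(np.hypot(*d),np.degrees(np.arctan2(d[1],d[0])))
E
```

```text
c [0.5643 0.0787] 150 stripe 147.1 35 r 0.0022 ear 41.3 32 r 0.0789 earz 0.0825
c [0.5641 0.0798] 117 stripe 149.5 25 r 0.0042 ear 43.9 12 r 0.0804 earz 0.0844
c [0.5644 0.0787] 146 stripe -179.6 40 r 0.0109 ear 41.3 32 r 0.0788 earz 0.0816
0.05812951486413519 15.258159536262612
0.03663288174575004 14.590223085201284
```

```bash
python3 -m creep '[0,0,-0.14,2.5,-6.2,0,0, 0,0,-0.14,2.5,-6.2,0,0, 0,0,-0.14,2.5,-6.2,0,0, 0,0,0,0,0,0,0, 0,0,0,0,0,0,0]'
sed -i 's/-i\["color"\]\[...,2\]>0)&(r>.019)/-i["color"][...,2]>0)\&(S>60)\&(H<40)\&(q[...,0]>c[0]+.01)\&(r>.023)/; s/qe=world(i,uu,vv,.086)/qe=world(i,uu,vv,.083)/' h.py
python3 - <<'E'
from h import *
from station import eyes
for n in("scene","top"): ang(dict(np.load(n+"0.npz")))
i=eyes.get_image("scene"); ang(i); go([.564,.0793,.104],221)
cv2.imwrite("pics/b3.png",cv2.resize(i["color"][175:260,235:335,::-1],None,fx=7,fy=7,interpolation=cv2.INTER_CUBIC))
E
```

```text
time_s: 4.55
eef_pos: [0.5176, 0.0668, 0.1053]
tcp_rot: [[-0.756, -0.655, -0.0], [-0.655, 0.756, -0.0], [0.0, 0.0, -1.0]]
force: [0.3, 0.1, -0.0]
finger_gap: 0.004
finger_force: 0.0
c [0.5643 0.0787] 150 stripe -24.5 12 r 0.0354 ear 42.7 32 r 0.0787 earz 0.0825
c [0.5641 0.0798] 117 stripe -23.5 6 r 0.0372 ear 43.7 12 r 0.0809 earz 0.0844
c [0.5641 0.0787] 144 stripe 38.8 3 r 0.0379 ear 42.7 32 r 0.0788 earz 0.0824
pos [0.5176 0.0669 0.1053] yaw -139.02 F [ 0.1   0.26 -0.24] gap 0.0 t 4.6
rz -0.0
tool mm [-43.2 -21.    1.3]
```

View pics/b3.png

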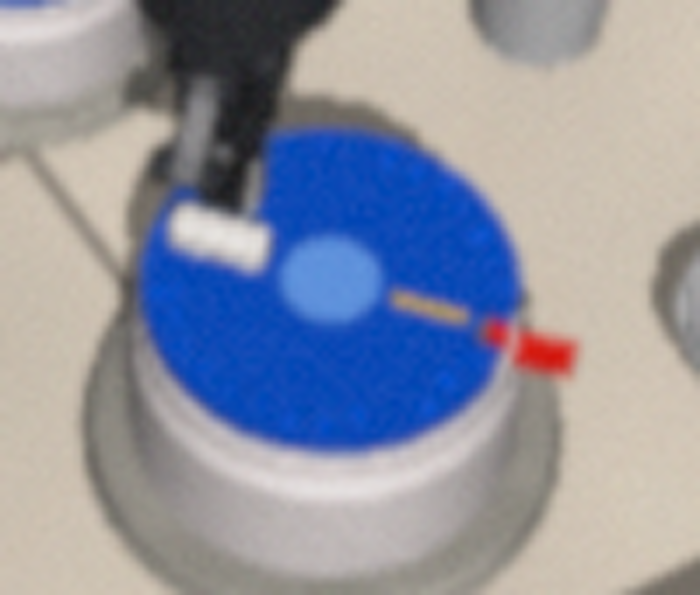

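The notch is nearly over the pin. The stripe's middle is at crop (430,306) and the pin shows red in the notch at (497,333), so it needs about 4° more.

```bash
python3 -m creep '[0,0,-0.07,1.4,-3.1,0,0, 0,0,0,0,0,0,0, 0,0,0,0,0,0,0]'
python3 - <<'E'
from h import *
from station import eyes
i=eyes.get_image("scene"); ang(i); go([.564,.0793,.104],225)
cv2.imwrite("pics/b4.png",cv2.resize(i["color"][195:245,270:330,::-1],None,fx=11,fy=11,interpolation=cv2.INTER_CUBIC))
E
```

```text
time_s: 4.97
eef_pos: [0.5186, 0.0635, 0.1053]
tcp_rot: [[-0.707, -0.708, -0.0], [-0.708, 0.707, -0.0], [0.0, 0.0, -1.0]]
force: [0.3, 0.3, -0.6]
finger_gap: -0.004
finger_force: 0.2
c [0.5642 0.0787] 143 stripe 42.5 7 r 0.0356 ear 42.6 31 r 0.0791 earz 0.0817
pos [0.5186 0.0635 0.1053] yaw -134.94 F [-0.25  0.98  0.06] gap -0.004 t 5.025
rz 0.001
tool mm [-43.2 -21.    1.3]
```

View pics/b4.png

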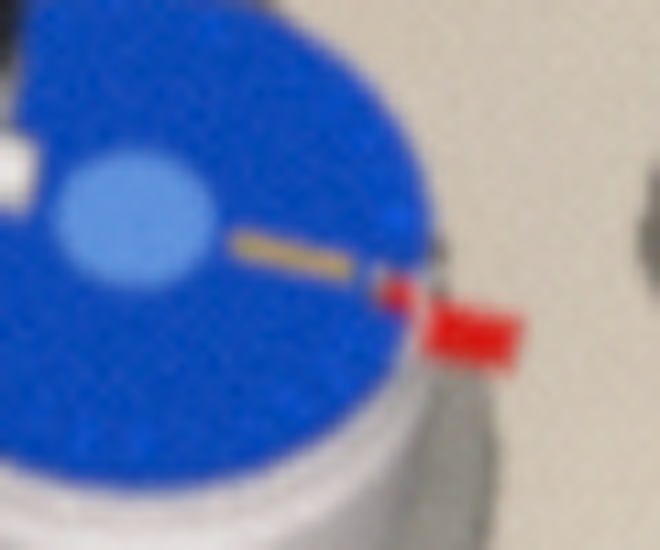

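Aligned: stripe 42.5°, ear 42.6°, with the red pin inside the notch at crop (397,296). I'll back off, go up and over to the centre, and come down to just above the face.

```bash
python3 -m creep '[0,0,0,0,8,0,0, 0,0,0,0,0,-18,0, 0,0,0,0,0,-18,0, 0,0,0,-22,-14,0,0, 0,0,0,-21.2,-15,0,0, 0,0,0,0,0,18,0, 0,0,0,0,0,18,0, 0,0,0,0,0,0,0]'
python3 - <<'E'
from h import *
from station import eyes
i=eyes.get_image("scene"); ang(i); go([.564,.0793,.092],225)
E
```

```text
time_s: 6.02
eef_pos: [0.563, 0.0795, 0.1044]
tcp_rot: [[-0.705, -0.709, -0.002], [-0.709, 0.705, -0.0], [0.002, 0.002, -1.0]]
force: [-0.0, -0.6, -0.1]
finger_gap: 0.002
finger_force: 0.0
c [0.5688 0.077 ] 92 stripe 50.0 7 r 0.0337 ear 46.0 31 r 0.0764 earz 0.0822
pos [0.5635 0.0795 0.1053] yaw -134.85 F [-0.72 -0.06  0.14] gap -0.0 t 6.075
rz 0.003
tool mm [-0.2 -0.5 13.3]
```

The lid is unchanged: the stripe is still 42.5° about the true centre (the spot is partly hidden). Now I'll press in small steps.

```bash
python3 -m creep '[0,0,0,0,0,3,0, 0,0,0,0,0,2,0, 0,0,0,0,0,1,0, 0,0,0,0,0,1,0, 0,0,0,0,0,0,0]'
```

```text
time_s: 6.7
eef_pos: [0.5641, 0.0792, 0.0984]
tcp_rot: [[-0.705, -0.709, 0.0], [-0.709, 0.705, -0.0], [-0.0, -0.0, -1.0]]
force: [-1.5, 0.2, 2.9]
finger_gap: 0.002
finger_force: 1.5
```

```bash
python3 -m creep '[0,0,0,0,0,1,0, 0,0,0,0,0,1,0, 0,0,0,0,0,0,0]'
```

```text
time_s: 7.08
eef_pos: [0.5641, 0.0792, 0.0962]
tcp_rot: [[-0.705, -0.709, 0.0], [-0.709, 0.705, -0.0], [-0.0, -0.0, -1.0]]
force: [0.3, -0.2, 2.9]
finger_gap: 0.004
finger_force: 1.5
```

```bash
python3 -m creep '[0,0,0,0,0,1,0, 0,0,0,0,0,1,0, 0,0,0,0,0,1,0, 0,0,0,0,0,0.7,0, 0,0,0,0,0,0,0]'
```

```text
time_s: 7.7
eef_pos: [0.564, 0.0792, 0.0925]
tcp_rot: [[-0.705, -0.709, -0.0], [-0.709, 0.705, 0.0], [0.0, 0.0, -1.0]]
force: [0.4, -0.2, 2.0]
finger_gap: -0.001
finger_force: 1.2
```

```bash
python3 -m creep '[0,0,0,0,0,0.5,0, 0,0,0,0,0,0.3,0, 0,0,0,0,0,0,0]'
```

```text
time_s: 8.07
eef_pos: [0.5641, 0.0792, 0.092]
tcp_rot: [[-0.705, -0.709, 0.0], [-0.709, 0.705, -0.0], [-0.0, -0.0, -1.0]]
force: [-0.6, -0.5, 7.0]
finger_gap: -0.001
finger_force: 3.3
```

```bash
python3 -m creep '[0,0,0,0,0,0.3,0, 0,0,0,0,0,0,0]' && python3 -m creep '[0,0,0,0,0,-5,0, 0,0,0,0,0,-30,0, 0,0,0,0,0,-40,0, 0,0,0,40,-20,-30,0, 0,0,0,50,-10,0,0, 0,0,0,50,0,0,0, 0,0,0,0,0,0,0, 0,0,0,0,0,0,0]'
python3 - <<'E'
from h import *
from station import eyes
i=eyes.get_image("scene"); ang(i,z=.092); go([.564,.0793,.092])
W=world(i,*np.meshgrid(np.arange(512),np.arange(384))); d=np.hypot(W[...,0]-.564,W[...,1]-.0793)
j=dict(np.load("scene0.npz")); W0=world(j,*np.meshgrid(np.arange(512),np.arange(384))); d0=np.hypot(W0[...,0]-.564,W0[...,1]-.0793)
print("z spot",np.median(W0[d0<.018][:,2]),"->",np.median(W[d<.018][:,2]))
cv2.imwrite("pics/b5.png",cv2.resize(i["color"][120:290,200:400,::-1],None,fx=3.5,fy=3.5,interpolation=cv2.INTER_CUBIC))
E
```

```text
time_s: 8.32
eef_pos: [0.5642, 0.0792, 0.0919]
tcp_rot: [[-0.705, -0.709, 0.001], [-0.709, 0.705, -0.0], [-0.0, -0.0, -1.0]]
force: [-1.3, 0.3, 10.6]
finger_gap: 0.001
finger_force: 5.1
time_s: 9.32
eef_pos: [0.4868, -0.0412, 0.1966]
tcp_rot: [[-0.705, -0.709, 0.0], [-0.709, 0.705, 0.0], [-0.0, -0.0, -1.0]]
force: [-0.3, -0.3, 0.3]
finger_gap: 0.001
finger_force: 0.0
c [0.5646 0.0788] 148 stripe 43.1 7 r 0.0376 ear 43.0 33 r 0.0787 earz 0.0828
pos [ 0.487  -0.0409  0.1964] yaw -134.82 F [-0.62 -0.09 -0.23] gap -0.002 t 9.375
tool mm [-139.5   30.1  104.5]
z spot 0.0986554994028892 -> 0.09142845902046326
```

View pics/b5.png

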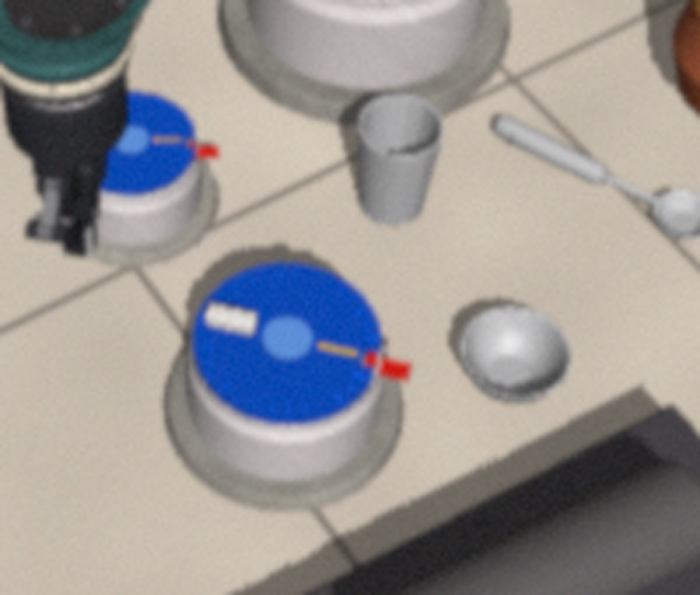

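The lid is down 7.2 mm by depth, with the notch on the pin at crop (370,358) and the stripe and ear both at about 43°. The hand is clear and nothing else in view has moved.

```bash
python3 -c "
from station import ctrl
print(ctrl.sign_off())"
```

```text
the job is handed in; nothing more can be done
None
```

The middle-sized lid's notch is over the pin (stripe and ear angles agree within about 0.1°), the lid is pressed about 7 mm down to its stop, the hand is clear, and the job is handed in; no verdict came back.

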